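# Park the tube rotator with its sample tube upright

## Task

The tube rotator has stopped with its sample tube hanging somewhere below. With a fingertip push the paddles of its wheel round, one after another and either way round, gently and without spinning it, until the tube stands straight up with its cap on top, then press the parking pin fully down so that the wheel is locked for unloading. Do not push on the tube itself, grasp or lift nothing, and leave the rotator and the things around it where they stand.

Things in the scene. Friction and masses are not known exactly. Their poses are not given: they have to be found in the camera images.
- rotator: tube rotator, about 3 kg, loose on rubber feet: grey base plate 18 mm high (own x -85 to +105 mm, y -90 to +90), white motor housing 212 mm high (x +23 to +101, y -55 to +55), upright paddle wheel in front of it. Origin on the trolley top, under the parking pin. Own -x is the front, roughly towards the robot (yaw up to 0.3 rad); y left, z up
- hub (a point): front centre of the wheel's hub (60 mm across), on its level axle, which runs along the rotator's x, 150 mm above the trolley. The mid-plane of the six paddles lies 10 mm behind this point and 45 mm in front of the parking pin's axis
- carousel (a joint): angle of the paddle wheel (rad), endless; 0 or a whole turn: tube straight up. Grows clockwise as seen from the robot (at +pi/2 the tube points right, to -y). It has an even drag of 0.08 N m (about 1 N at a paddle's end) and stays where it is left. Starts with the tube 120 to 180 degrees from the top, on either side
- paddle_end (a point): outer end of the tube's paddle, in the paddles' mid-plane, 100 mm from the axle. Six equal flat aluminium paddles stand 60 degrees apart like spokes without a rim, each 20 mm wide, 7 mm thick, with two grey clips 18 mm proud on its front; the other five ends lie at the same radius and are rounded
- tube: sample tube, 13 mm across, 84 mm long, black cap 17 mm across, fixed in the clips on the front of one paddle and along it, cap outward; its axis is 13.5 mm in front of the paddles' mid-plane. Origin: its closed bottom, 24 mm from the axle; own z points to the cap, whose top is 108 mm from the axle, 8 mm beyond the paddle's end
- parking_pin (a joint): travel of the parking pin (m): 0 up (wheel free), 0.012 fully down (locked). Slides straight down with 2.5 N drag and stays where left. Its 9 mm tip fits the one notch of the disc behind the wheel, which is under it only when the tube is upright; the notch's sloping sides draw the wheel true from up to 5 degrees off. Elsewhere the pin stops on the rim after 2 mm
- pin_top (a point): centre of the top of the parking pin's black mushroom knob, 24 mm across, on the bracket in front of the housing's top, behind the wheel; 260 mm above the trolley when up, 248 mm when down. Press it straight down
- coplin_jar: bystander: round glass staining jar with lid, 62 mm across, 118 mm high, loose; origin under its centre
- strip_pot: bystander: pot of test strips with black screw cap, 43 mm across, 87 mm high, loose; origin under its centre
- dropper_large: bystander: the larger of two brown dropper bottles, 38 mm across, 103 mm high, loose on the shallow red tray; origin under its centre

How it is judged:
By the outcome, as a careful person would: the job done as asked, in the order asked, and still so for the second after the job is handed in, with the robot touching nothing.
It also fails if it takes over 48 s, if anything falls off the work surface, if the arm or the gripper's body presses on something with over 40 N, if the wrist force passes 120 N, or if a joint passes its speed limit or range.

## Robot

A 6-joint arm with a two-finger parallel gripper is mounted at the origin on a cart in front of the work surface, level with it; the furniture and walls round the work are solid. World frame = base frame: x ahead of the robot, y to its left, z up, the work surface at z = 0. Lengths are in m, angles in rad, forces in N, time in s.
With the tool pointing down it reaches from about 0.35 to 0.775 m from the base axis. Payload 5.5 kg.
Tool frame: the origin (TCP) lies midway between the tips of the shut fingers; the grasp point (between the pads) lies 19 mm behind it; z points along the fingers, x is the direction in which the jaws open and shut, and the axes are right-handed (so a half turn about z gives the same grasp; the last joint's range is limited). The gripper opens to 85 mm and grips with 20 to 120 N. Pads are 22 mm wide; open, the fingers measure 114 mm over their backs; the gripper's body (76 mm by 85 mm) begins 54 mm behind the grasp point. The pads swing forward as they close: fully open they stand 13 mm farther back than shut.
Start: joints at [-1.396, 0.313, 0.046, 1.304, 0, 1.431], TCP at [0.178, -0.547, 0.231] pointing down, gripper open.
Joint ranges: [-2.76, 2.76], [-0.86, 1.69], [-1.03, 1.26], [-2.2, 2.34], [-1.47, 1.5], [-3.14, 3.14]. Speed limits (rad/s): [2.57, 2.57, 3.14, 3.14, 3.14, 3.14].

## Interface

Orientations are given as a unit quaternion [w, x, y, z].
In Python, from workcell import env gives the robot as it stands.
- The arm moves only by the tool servo_tool, never from a script. Its argument "targets" is a list of rows, each an object with "xyz": the shift along the tool's x, y, z in m, a list of three; "twist": the turn, a rotation vector about the tool's x, y, z in rad, a list of three; "jaw": the opening, from 0 (shut) to 1 (fully open). A call has 1 to 12 rows; each row is the pose to reach, as a shift and turn from the pose commanded when the call began, along the tool's axes at that moment; what a row does not reach only later rows make up. A row lasts 1/12 s, in which the tool goes at most 41.7 mm and 7.16 degrees, less where a joint would pass 70% of its speed; a pose out of reach is approached as far as the arm can. A call with a gripper value outside its range is refused whole. The fingers move at their own pace and stop on an object; "squeeze" is the grip in N (left out, the last holds). Time passes only in rows, so rows that repeat a pose let the fingers close. It gives the time, the measured TCP pose, the force and the opening at its end, in the units of the state.
- env.get_state(): the state, without advancing time (a new reading comes with each control period).
- env.read_camera(name): name is "side" or "top"; returns a dict with "color" (384x512x3 uint8, red, green, blue), "depth" (384x512 float32, m along the optical axis (not along the pixel's ray), 0 where there is no reading), "fx", "fy", "cx", "cy" (pixels), "eye" and "attitude" of the camera in the world. Camera axes: x right, y down, z forward; pixel columns grow to the right and rows downward; lengths in m; the calibration is good to about 2 mm. A picture is of the moment at which its call begins.
- env.hand_in(): hands the job in, once; it reports no verdict.
The state is a dict: "clock": time; "joint_pos": joint angles; "qvel": joint speeds; "tau": joint torques, N m; "tcp_pos": TCP position; "orientation": TCP orientation; "wrist_force": force on the tool from outside, world axes, zero at the start; "ft_torque": the same for the moment, N m; "finger_gap": finger opening in m.
Only numpy, scipy, OpenCV 4.12 (cv2) and the standard library are available. Lean on these libraries where they do the work, as an engineer would, in place of code of your own. Each camera call takes 0.05 s, during which the arm holds its last target. There are 200 camera calls.

## Working session

There is one attempt and no reset: what is moved stays moved. The work goes in short steps, Python scripts to look and compute and a tool call to move; the robot and the scene stay as the last step left them, time stands still between calls to the robot, and variables do not carry over. Pictures are saved under pics/ and viewed, about 8 in all and at most 12, crops included, and the job is handed in when it is done.

Besides the shell and the picture viewer there is one more tool, called after "Call:" as a command line: name --argument value ..., lists and objects as JSON in quotes. servo_tool: Moves the arm, as the interface text tells. Its arguments: {"type":"object","properties":{"targets":{"type":"array","items":{"type":"object","properties":{"xyz":{"type":"array","items":{"type":"number"}},"twist":{"type":"array","items":{"type":"number"}},"jaw":{"type":"number"}}}},"squeeze":{"type":"number"}},"required":["targets"]}

```bash
mkdir -p pics; cat > h.py <<'E'
import numpy as np,cv2
from scipy.spatial.transform import Rotation as R
from workcell import env
def cam(n):
    c=env.read_camera(n); q=np.array(c["attitude"]); 
    c["R"]=R.from_quat(np.r_[q[1:],q[0]]).as_matrix() if q.size==4 else q.reshape(3,3)
    c["eye"]=np.array(c["eye"]); return c
def pts(c):
    v,u=np.mgrid[0:384,0:512]; d=c["depth"]
    P=np.stack([(u-c["cx"])/c["fx"]*d,(v-c["cy"])/c["fy"]*d,d],-1)
    P=P@c["R"].T+c["eye"]; P[d==0]=np.nan; return P
def save(c,f): cv2.imwrite("pics/"+f,c["color"][:,:,::-1])
def proj(c,p):
    q=(np.array(p)-c["eye"])@c["R"]; return q[...,0]/q[...,2]*c["fx"]+c["cx"],q[...,1]/q[...,2]*c["fy"]+c["cy"]
E
python3 - <<'E'
from h import *
a=cam("side");b=cam("top")
cv2.imwrite("pics/a.png",cv2.resize(np.hstack([a["color"],b["color"]])[:,:,::-1],(800,300)))
save(a,"side.png");save(b,"top.png")
for c in(a,b): print(c["eye"],c["R"].round(3).tolist(),c["fx"],(c["depth"]>0).mean())
np.savez("d.npz",a=pts(a),b=pts(b),ac=a["color"],bc=b["color"])
print(env.get_state())
E
```

```text
[ 0.48591198 -0.67218117  0.77398328] [[0.999, 0.038, -0.013], [0.034, -0.649, 0.76], [0.021, -0.76, -0.65]] 378.4818621303497 0.9877827962239584
[ 0.32375668 -0.00590784  1.49996013] [[-0.003, -0.993, 0.114], [-1.0, 0.004, 0.013], [-0.013, -0.114, -0.993]] 472.5448435556039 0.9960174560546875
{'clock': 0.1, 'joint_pos': array([-1.39562473e+00,  3.13935164e-01,  4.50705774e-02,  1.30357207e+00,
       -7.84105777e-06,  1.43120037e+00]), 'qvel': array([-0.00021563, -0.00172432,  0.00283471,  0.00264499, -0.00170404,
       -0.00157211]), 'tau': array([ 2.77545420e-03, -4.81724167e+01,  2.99244189e+01,  1.26140282e-02,
       -1.26677937e-04, -2.03814118e-06]), 'tcp_pos': array([ 0.17792828, -0.54630084,  0.23048341]), 'orientation': array([-5.66714874e-04,  8.09195459e-01, -5.87538965e-01, -5.92889217e-04]), 'wrist_force': array([-0.54080435,  0.46153377, -0.64125164]), 'ft_torque': array([ 0.0135723 , -0.01006497,  0.02979541]), 'finger_gap': 0.08532308061662343}
```

View pics/side.png

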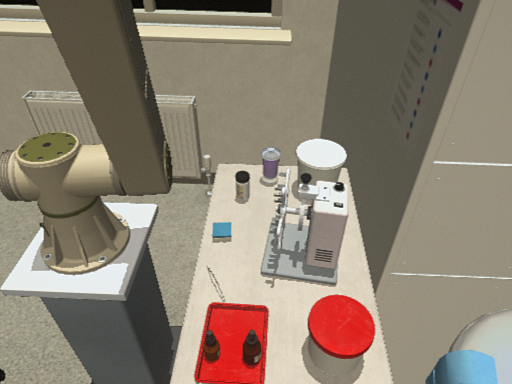

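View pics/top.png

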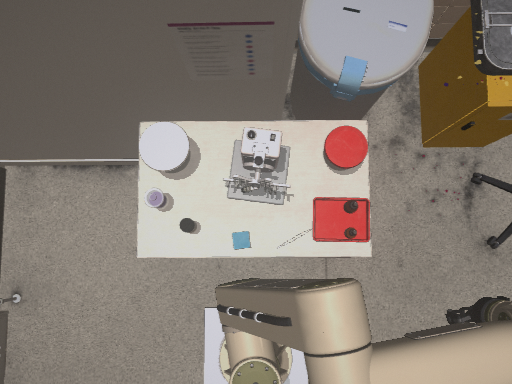

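The side view shows the rotator at about (300,230), with the wheel edge-on at about (283,215). The top view shows it at about (260,165), with the knob near (258,160). Next I'll measure from depth.

```bash
python3 - <<'E'
from h import *
d=np.load("d.npz");b=d["b"];a=d["a"]
# housing top z~0.212 in top view
def box(P,lo,hi): return np.all((P>lo)&(P<hi),-1)
m=box(b,[.3,-.25,.2],[.95,.25,.22]).astype(np.uint8)
n,l,s,c=cv2.connectedComponentsWithStats(m);print(s[1:],c[1:])
i=1+s[1:,4].argmax();P=b[l==i];print("housing",cv2.minAreaRect(P[:,:2].astype(np.float32)),P[:,2].mean())
m=box(b,[.3,-.2,.008],[.95,.25,.03]).astype(np.uint8)
n,l,s,c=cv2.connectedComponentsWithStats(m);i=1+s[1:,4].argmax();P=b[l==i];r=cv2.minAreaRect(P[:,:2].astype(np.float32));print("base",r,cv2.boxPoints(r),P[:,2].mean())
for n_,Pp in(("top",b),("side",a)):
  m=box(Pp,[.4,-.2,.24],[.8,.25,.275]);P=Pp[m];print(n_,"z>.24",len(P),P.mean(0),P[:,2].max())
  dark=m&(d["bc" if n_=="top" else "ac"].max(-1)<70);print(Pp[dark].mean(0) if dark.any() else 0,dark.sum(), Pp[dark].min(0),Pp[dark].max(0))
A=cv2.imread("pics/side.png")[150:290,190:370];B=cv2.imread("pics/top.png")[115:215,210:310]
cv2.imwrite("pics/crop.png",np.hstack([cv2.resize(A,(440,342),interpolation=2),cv2.resize(B,(342,342),interpolation=2)]))
E
```

```text
[[166  90 121   4 292]
 [241 127  41  31 963]
 [260 155   1   1   1]
 [262 155   1   1   1]
 [264 160   1   1   1]
 [253 162   1   2   2]
 [253 167   1   1   1]
 [255 166   9   3  11]
 [233 177   5   7  18]
 [240 176   7  10  24]
 [259 179   5   9  20]
 [239 180   2   5   6]
 [265 182   2   7   9]] [[227.05136986  91.35616438]
 [261.49428868 141.75804777]
 [260.         155.        ]
 [262.         155.        ]
 [264.         160.        ]
 [253.         162.5       ]
 [253.         167.        ]
 [259.72727273 167.63636364]
 [234.55555556 180.22222222]
 [243.375      179.125     ]
 [260.7        182.3       ]
 [239.33333333 181.83333333]
 [265.44444444 185.11111111]]
housing ((0.6256396174430847, -0.01915045827627182), (0.1093386858701706, 0.07865411043167114), 82.76984405517578) 0.2116981582792331
base ((0.5063424706459045, -0.0031394287943840027), (0.1800241470336914, 0.05454070866107941), 83.31836700439453) [[ 0.4687842  -0.08936717]
 [ 0.52295446 -0.09571311]
 [ 0.5439007   0.08308831]
 [ 0.48973048  0.08943425]] 0.017532913337952438
top z>.24 622 [0.74458655 0.06793424 0.25721888] 0.27497303881879964
[ 0.55379846 -0.01026041  0.25684617] 1 [ 0.55379846 -0.01026041  0.25684617] [ 0.55379846 -0.01026041  0.25684617]
side z>.24 979 [0.74906679 0.01906507 0.2573576 ] 0.2749940560173103
[ 0.56357529 -0.01485347  0.25580692] 86 [ 0.55353538 -0.02315707  0.24202787] [ 5.73925451e-01 -4.59819706e-04  2.59931455e-01]
```

View pics/crop.png

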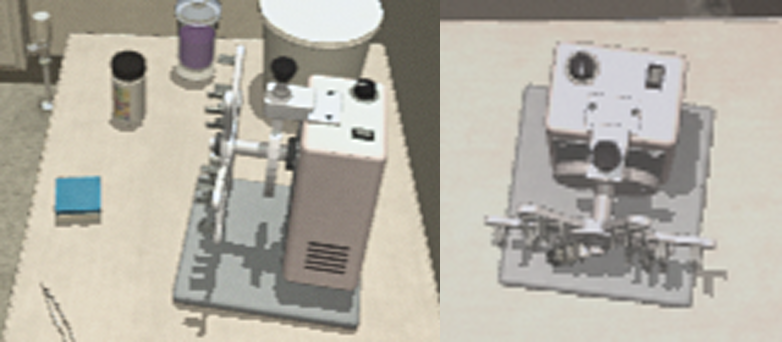

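```bash
cat >> h.py <<'E'
O=np.array([.564,-.0118,0]);yaw=-.122
M=R.from_euler('z',yaw).as_matrix()
def own(P): return (P-O)@M
def world(p): return np.array(p)@M.T+O
def angles(c,ret=False):
    P=own(pts(c)).reshape(-1,3);C=c["color"].reshape(-1,3)
    k=(P[:,0]>-75)&(P[:,0]>-.075)&(P[:,0]<-.03)&(abs(P[:,1])<.13)&(P[:,2]>.03)&(P[:,2]<.27)
    P=P[k];C=C[k];th=np.degrees(np.arctan2(-P[:,1],P[:,2]-.15));r=np.hypot(P[:,1],P[:,2]-.15)
    return P,C,th,r
E
python3 - <<'E'
from h import *
for n in("side","top"):
    c=cam(n);P,C,th,r=angles(c)
    k=(r>.05)&(r<.115)&(abs(P[:,0]+.045)<.008)
    print(n,np.histogram(th[k],np.arange(-180,181,10))[0])
    z=np.exp(6j*np.radians(th[k])).mean();print("phase mod60",np.degrees(np.angle(z))/6,abs(z),k.sum(),"rmax",np.percentile(r[k],98))
    k=(r>.03)&(r<.115)&(C.max(1)<60);
    for q in zip(P[k].round(3).tolist(),th[k].round(),r[k].round(3),C[k].tolist()): print(q)
    k=(r>.05)&(P[:,0]<-.06);print("front",np.histogram(th[k],np.arange(-180,181,10))[0])
E
```

```text
side [ 0  7  4  0  0  0  0  3 13  0  0  0  0  7 66  6  0  0  0 15 56  7  0  0
  2 63 23  0  0  0  0 53  6  0  0  0]
phase mod60 21.214818438911987 0.825597661365141 331 rmax 0.09886698917671184
([-0.058, -0.028, 0.2], np.float64(29.0), np.float64(0.057), [59, 58, 54])
([-0.056, -0.026, 0.199], np.float64(29.0), np.float64(0.055), [57, 56, 52])
front [ 0  5  1  0  0  0  0  7  2  0  0  0  0  0 18  1  0  0  0  5 12  0  0  0
  0 20 17  0  0  0  0 13  6  0  0  0]
top [ 0  0 12  2  0  0  0  3 35  9  0  0  0 11 55  8  0  0  4 37 18  0  0  0
  6 53  8  0  0  0  0 13  8  0  0  0]
phase mod60 20.97642761248019 0.7741677261597103 282 rmax 0.10189955141975636
front [ 0  4 15  4  0  0  0  5  6  2  0  0  0 10 10  0  0  0  2  6  6  0  0  0
  2 12  3  2  0  0  0  8  6  2  0  0]
```

```bash
python3 - <<'E'
from h import *
a=cam("side");b=cam("top")
for t in(-159,141):
    s,c_=np.sin(np.radians(t)),np.cos(np.radians(t))
    for r in(.104,.06):
        w=world([-.0585,-r*s,.15+r*c_])
        print(t,r,w.round(3),"side",np.round(proj(a,w)),"top",np.round(proj(b,w)))
A=a["color"][200:260,255:315];B=b["color"][160:210,220:300]
cv2.imwrite("pics/c2.png",np.hstack([cv2.resize(A,(400,400),interpolation=2),cv2.resize(B[:,15:65],(400,400),interpolation=2)])[:,:,::-1])
E
```

```text
-159 0.104 [0.51  0.032 0.053] side [278. 226.] top [244. 190.]
-159 0.06 [0.509 0.017 0.094] side [278. 219.] top [249. 189.]
141 0.104 [ 0.498 -0.07   0.069] side [272. 251.] top [277. 193.]
141 0.06 [ 0.501 -0.042  0.103] side [274. 233.] top [269. 191.]
```

View pics/c2.png

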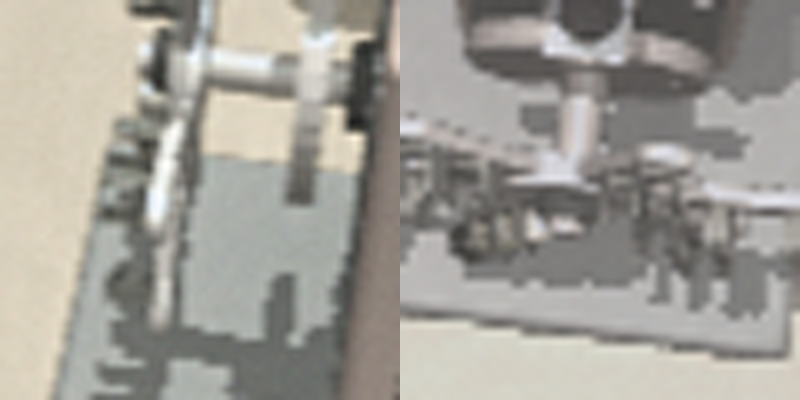

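The tube is at about -159°, with its cap seen in the top view at (244,190). I'll push clockwise by sweeping the closed fingertips across the top.

Call:
servo_tool --targets '[{"xyz": [0,0,-0.04],"twist": [0,0,0],"jaw": 0},{"xyz": [0,0,-0.07],"twist": [0,0,-0.12],"jaw": 0},{"xyz": [-0.245,-0.27,-0.07],"twist": [0,0,-1.2],"jaw": 0},{"xyz": [-0.245,-0.27,-0.07],"twist": [0,0,-1.2],"jaw": 0},{"xyz": [-0.245,-0.27,-0.07],"twist": [0,0,-1.2],"jaw": 0},{"xyz": [-0.245,-0.27,-0.07],"twist": [0,0,-1.2],"jaw": 0},{"xyz": [-0.245,-0.27,-0.07],"twist": [0,0,-1.2],"jaw": 0},{"xyz": [-0.245,-0.27,-0.07],"twist": [0,0,-1.2],"jaw": 0},{"xyz": [-0.245,-0.27,-0.07],"twist": [0,0,-1.2],"jaw": 0},{"xyz": [-0.245,-0.27,-0.07],"twist": [0,0,-1.2],"jaw": 0},{"xyz": [-0.245,-0.27,-0.07],"twist": [0,0,-1.2],"jaw": 0},{"xyz": [-0.245,-0.27,-0.07],"twist": [0,0,-1.2],"jaw": 0}]'

```text
clock: 1.3
tcp_pos: [0.3605, -0.2256, 0.3018]
orientation: [-0.001, 1.0, -0.023, 0.001]
wrist_force: [-0.5, -0.1, 0.0]
finger_gap: -0.0001
```

```bash
cat > go.py <<'E'
from h import *
import sys
s=env.get_state();q=s["orientation"];T=R.from_quat(np.r_[q[1:],q[0]])
g=np.array([float(v) for v in sys.argv[1:4]]) if len(sys.argv)>3 else None
print("t",s["clock"],"own",own(s["tcp_pos"]).round(4),"F own",(s["wrist_force"]@M).round(2),"gap",s["finger_gap"],"q",s["joint_pos"].round(2))
if g is not None:
    tgt=R.from_matrix(np.array([[0,1,0],[1,0,0],[0,0,-1]]).T); tgt=R.from_euler('z',yaw)*tgt
    print("shift",T.inv().apply(world(g)-s["tcp_pos"]).round(4),"twist",(T.inv()*tgt).as_rotvec().round(4))
E
python3 go.py -.036 .095 .3
```

```text
t 1.3 own [-0.176  -0.237   0.3018] F own [-0.49 -0.13  0.03] gap -0.00012755432520582293 q [-0.75  0.01 -0.15  1.41  0.    0.87]
shift [ 0.1647 -0.3204  0.0024] twist [-1.0000e-04 -2.0000e-03 -1.4951e+00]
```

Call:
servo_tool --targets '[{"xyz": [0.1647,-0.3204,0.0],"twist": [0,0,-1.495],"jaw": 0},{"xyz": [0.1647,-0.3204,0.0],"twist": [0,0,-1.495],"jaw": 0},{"xyz": [0.1647,-0.3204,0.0],"twist": [0,0,-1.495],"jaw": 0},{"xyz": [0.1647,-0.3204,0.0],"twist": [0,0,-1.495],"jaw": 0},{"xyz": [0.1647,-0.3204,0.0],"twist": [0,0,-1.495],"jaw": 0},{"xyz": [0.1647,-0.3204,0.0],"twist": [0,0,-1.495],"jaw": 0},{"xyz": [0.1647,-0.3204,0.0],"twist": [0,0,-1.495],"jaw": 0},{"xyz": [0.1647,-0.3204,0.0],"twist": [0,0,-1.495],"jaw": 0},{"xyz": [0.1647,-0.3204,0.0],"twist": [0,0,-1.495],"jaw": 0},{"xyz": [0.1647,-0.3204,0.0],"twist": [0,0,-1.495],"jaw": 0},{"xyz": [0.1647,-0.3204,0.0],"twist": [0,0,-1.495],"jaw": 0},{"xyz": [0.1647,-0.3204,0.0],"twist": [0,0,-1.495],"jaw": 0}]'

```text
clock: 2.3
tcp_pos: [0.5416, 0.0809, 0.3007]
orientation: [-0.0, 0.75, 0.662, -0.0]
wrist_force: [0.1, -0.7, -0.6]
finger_gap: 0.0
```

```bash
python3 go.py -.036 .095 .3; python3 - <<'E'
from h import *
c=cam("top");b=cam("side")
for x in(c,b):
  P,C,th,r=angles(x);k=(r>.05)&(r<.1)&(P[:,0]>-.055)&(P[:,0]<-.03);print(np.histogram(P[k,0],np.arange(-.055,-.03,.003))[0])
cv2.imwrite("pics/e.png",np.hstack([cv2.resize(b["color"][130:270,210:360],(400,373)),cv2.resize(c["color"][110:230,200:328],(400,373))])[:,:,::-1])
E
```

```text
t 2.3 own [-0.0335  0.0893  0.3007] F own [ 0.21 -0.72 -0.57] gap 2.2007867510205308e-05 q [ 0.    0.25  0.13  1.45 -0.    0.13]
shift [ 0.0057 -0.0025  0.0007] twist [-0.0007  0.0004 -0.0027]
[38 63 79 50 31  0  0  0]
[ 40  48  94 111  60   0   0   0]
```

View pics/e.png

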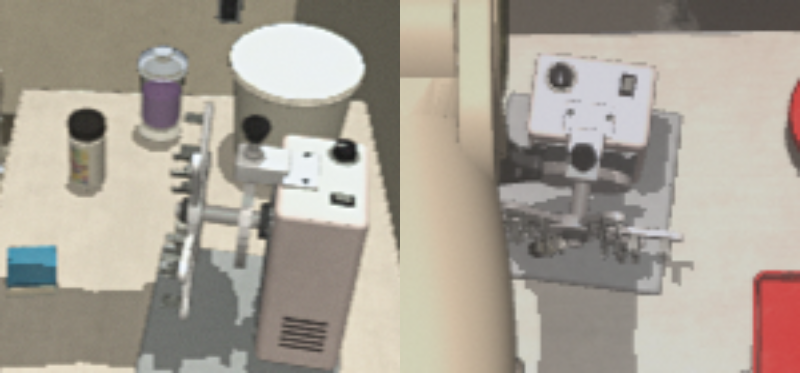

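Call:
servo_tool --targets '[{"xyz": [0.006,-0.0025,0.03],"jaw": 0},{"xyz": [0.006,-0.0025,0.065],"jaw": 0},{"xyz": [0.006,-0.0025,0.095],"jaw": 0},{"xyz": [0.006,-0.0025,0.095],"jaw": 0},{"xyz": [0.001,-0.0025,0.095],"jaw": 0},{"xyz": [-0.004,-0.0025,0.095],"jaw": 0},{"xyz": [-0.009,-0.0025,0.095],"jaw": 0},{"xyz": [-0.014,-0.0025,0.095],"jaw": 0},{"xyz": [-0.019,-0.0025,0.095],"jaw": 0},{"xyz": [-0.024,-0.0025,0.095],"jaw": 0},{"xyz": [-0.029,-0.0025,0.095],"jaw": 0},{"xyz": [-0.034,-0.0025,0.095],"jaw": 0}]'

```text
schema error: expected keys xyz, twist, jaw
```

```bash
cat > ang.py <<'E'
from h import *
for n in("side","top"):
    P,C,th,r=angles(cam(n)); k=(r>.05)&(r<.102)&(abs(P[:,0]+.045)<.006)
    z=np.exp(6j*np.radians(th[k])).mean();print(n,"phase",np.degrees(np.angle(z))/6,abs(z).round(2),k.sum(),np.histogram(th[k],np.arange(-180,181,10))[0])
E
python3 go.py -.036 .004 .205; python3 ang.py
```

```text
t 2.4 own [-0.0336  0.0887  0.301 ] F own [-0.33 -0.96 -0.25] gap 0.000160278430279394 q [ 0.    0.25  0.13  1.45 -0.    0.13]
shift [-0.0847 -0.0016  0.096 ] twist [-0.0004  0.0002 -0.0096]
side phase 21.197428547445252 0.82 298 [ 0  7  4  0  0  0  0  3 13  0  0  0  0  6 62  6  0  0  0 11 52  5  0  0
  2 55 16  0  0  0  0 50  6  0  0  0]
top phase 19.99579859294094 0.77 204 [ 0  0 10  3  0  0  0  0  3  4  0  0  0 10 46  7  0  0  2 34 14  0  0  0
  8 41  8  0  0  0  0 10  4  0  0  0]
```

Call:
servo_tool --targets '[{"xyz": [0.006,-0.0025,0.03],"twist": [0,0,0],"jaw": 0},{"xyz": [0.006,-0.0025,0.065],"twist": [0,0,0],"jaw": 0},{"xyz": [0.006,-0.0025,0.095],"twist": [0,0,0],"jaw": 0},{"xyz": [0.006,-0.0025,0.095],"twist": [0,0,0],"jaw": 0},{"xyz": [0.001,-0.0025,0.095],"twist": [0,0,0],"jaw": 0},{"xyz": [-0.004,-0.0025,0.095],"twist": [0,0,0],"jaw": 0},{"xyz": [-0.009,-0.0025,0.095],"twist": [0,0,0],"jaw": 0},{"xyz": [-0.014,-0.0025,0.095],"twist": [0,0,0],"jaw": 0},{"xyz": [-0.019,-0.0025,0.095],"twist": [0,0,0],"jaw": 0},{"xyz": [-0.024,-0.0025,0.095],"twist": [0,0,0],"jaw": 0},{"xyz": [-0.029,-0.0025,0.095],"twist": [0,0,0],"jaw": 0},{"xyz": [-0.034,-0.0025,0.095],"twist": [0,0,0],"jaw": 0}]'

```text
clock: 3.5
tcp_pos: [0.5386, 0.0475, 0.2112]
orientation: [0.003, 0.752, 0.659, 0.005]
wrist_force: [3.5, 4.2, 6.3]
finger_gap: 0.0002
```

```bash
python3 go.py -.036 .004 .205; python3 ang.py
```

```text
t 3.5 own [-0.0324  0.0558  0.2112] F own [2.94 4.62 6.29] gap 0.00016620144987016815 q [-0.06  0.24 -0.1   1.22  0.    0.07]
shift [-0.0518 -0.0032  0.006 ] twist [ 0.0117 -0.0033 -0.0095]
side phase -24.3587064443463 0.82 288 [ 0  0  0  4  0  0  0  0  1  7 14  0  0  1  7 28 60  0  0  0  2 32 17  0
  0  0 42 32  4  0  0  0 19 16  2  0]
top phase -27.709410320753477 0.84 117 [ 0  0  0  0  0  0  0  0  0  0  0  0  0  0  0  0  9  0  0  0 23 25  2  0
  0  0 19 23  3  0  0  0  5  5  3  0]
```

Call:
servo_tool --targets '[{"xyz": [0.01,0,-0.02],"twist": [0,0,0],"jaw": 0},{"xyz": [0.024,-0.004,-0.02],"twist": [0,0,0],"jaw": 0},{"xyz": [0.024,-0.005,0.0],"twist": [0,0,0],"jaw": 0},{"xyz": [0.024,-0.005,0.006],"twist": [0,0,0],"jaw": 0},{"xyz": [0.024,-0.005,0.006],"twist": [0,0,0],"jaw": 0},{"xyz": [0.024,-0.005,0.006],"twist": [0,0,0],"jaw": 0}]'

```text
clock: 4.1
tcp_pos: [0.5326, 0.071, 0.2009]
orientation: [0.0, 0.752, 0.659, -0.0]
wrist_force: [0.5, -0.6, 0.5]
finger_gap: 0.0002
```

```bash
python3 go.py -.040 .078 .2; python3 - <<'E'
from h import *
b=cam("side");c=cam("top")
cv2.imwrite("pics/f.png",np.hstack([cv2.resize(b["color"][120:260,210:360],(400,373)),cv2.resize(c["color"][110:230,200:328],(400,373))])[:,:,::-1])
E
```

```text
t 4.1 own [-0.0412  0.0783  0.2009] F own [ 0.56 -0.56  0.5 ] gap 0.00021115356079750232 q [-0.02  0.25 -0.11  1.21 -0.    0.12]
shift [-0.0003  0.0012  0.0009] twist [ 0.0003  0.0003 -0.0107]
```

View pics/f.png

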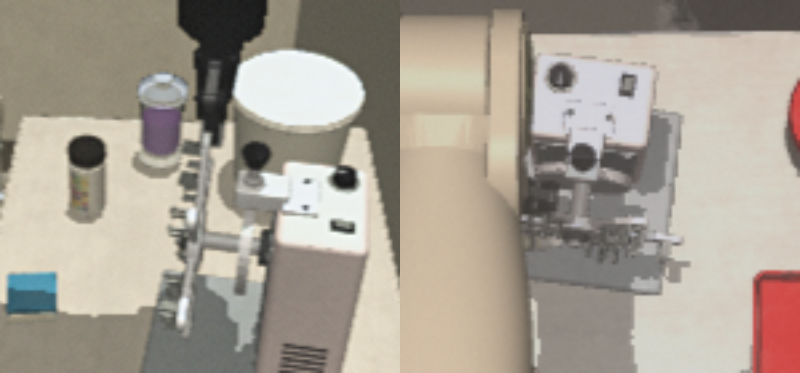

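Call:
servo_tool --targets '[{"xyz": [-0.006,0,0],"twist": [0,0,0],"jaw": 0},{"xyz": [-0.012,0,0],"twist": [0,0,0],"jaw": 0},{"xyz": [-0.017,0,0],"twist": [0,0,0],"jaw": 0},{"xyz": [-0.022,0,0],"twist": [0,0,0],"jaw": 0},{"xyz": [-0.027,0,0],"twist": [0,0,0],"jaw": 0},{"xyz": [-0.032,0,0],"twist": [0,0,0],"jaw": 0},{"xyz": [-0.037,0,0],"twist": [0,0,0],"jaw": 0},{"xyz": [-0.042,0,0],"twist": [0,0,0],"jaw": 0}]'

```text
clock: 4.87
tcp_pos: [0.5281, 0.0311, 0.2048]
orientation: [0.001, 0.752, 0.659, 0.003]
wrist_force: [-6.9, 8.6, 30.0]
finger_gap: -0.0002
```

```bash
python3 go.py -.040 .004 .2;python3 ang.py
```

```text
t 4.8667 own [-0.0409  0.0382  0.2048] F own [-7.92  7.65 29.98] gap -0.00022180591455183343 q [-0.1   0.23 -0.13  1.2   0.    0.04]
shift [-0.0342  0.0011  0.0047] twist [ 0.0057 -0.0038 -0.0087]
side phase -9.262470402962299 0.8 251 [ 0  0  0  0  0  0  0  0  0  0  2  5  2  0  1  7 11 67  9  0  0  0 21 25
  0  0  0  0 68  9  0  0  0  0 19  5]
top phase -12.95809710137622 0.91 97 [ 0  0  0  0  0  0  0  0  0  0  0  0  0  0  0  0  0  0  0  0  0  2 52 14
  0  0  0  0 16  6  0  0  0  0  4  3]
```

```bash
python3 go.py; python3 - <<'E'
from h import *
b=cam("side")
cv2.imwrite("pics/g.png",cv2.resize(b["color"][110:210,240:340],(600,600),interpolation=2)[:,:,::-1])
P=own(pts(b)).reshape(-1,3);C=b["color"].reshape(-1,3)
k=(C.max(1)<60)&(abs(P[:,0]+.04)<.08)&(P[:,2]>.19)&(abs(P[:,1])<.12)
Q=P[k]
for z in np.arange(.2,.36,.012):
    q=Q[abs(Q[:,2]-z)<.006]
    if len(q):print(round(z,3),len(q),"x",q[:,0].min().round(3),q[:,0].max().round(3),"y",q[:,1].min().round(3),q[:,1].max().round(3))
E
```

```text
t 4.9667 own [-0.0409  0.0374  0.2051] F own [-8.41  5.08 26.03] gap 2.8228965455250747e-05 q [-0.1   0.23 -0.13  1.2   0.    0.04]
0.212 1 x -0.039 -0.039 y 0.025 0.025
0.224 10 x -0.04 -0.036 y 0.022 0.031
0.236 4 x -0.04 -0.038 y 0.023 0.025
0.248 18 x -0.037 0.006 y -0.01 0.009
0.26 77 x -0.053 0.01 y -0.012 0.012
0.272 46 x -0.056 -0.026 y -0.014 0.042
0.284 43 x -0.057 -0.027 y -0.024 0.027
0.296 66 x -0.06 -0.026 y -0.026 0.046
0.308 64 x -0.061 -0.025 y -0.006 0.048
0.32 52 x -0.055 -0.033 y -0.004 0.009
0.332 68 x -0.064 -0.007 y -0.003 0.033
0.344 158 x -0.077 -0.007 y -0.002 0.032
0.356 180 x -0.077 -0.006 y -0.002 0.035
```

View pics/g.png

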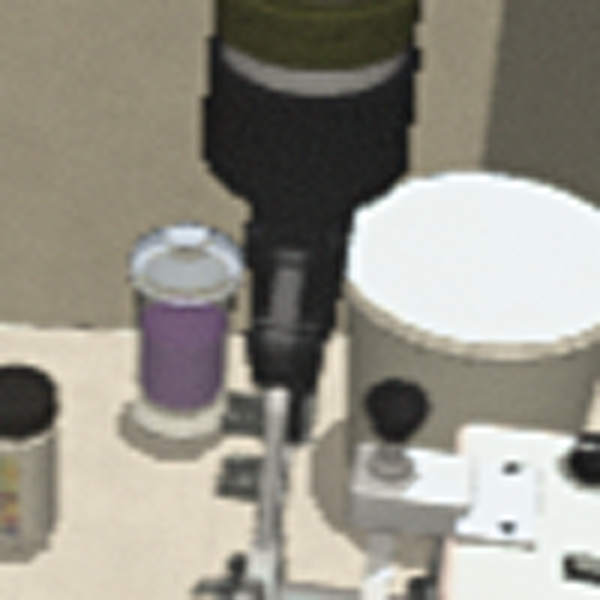

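The gripper's flared knuckle was resting on the paddle's end. The side view shows the paddle top at (275,390) meeting the black knuckle, so I'll raise the tip to z=0.225 and continue.

Call:
servo_tool --targets '[{"xyz": [0.004,0.001,-0.015],"twist": [0,0,0],"jaw": 0},{"xyz": [0.004,0.001,-0.025],"twist": [0,0,0],"jaw": 0},{"xyz": [-0.002,0.001,-0.025],"twist": [0,0,0],"jaw": 0},{"xyz": [-0.007,0.001,-0.025],"twist": [0,0,0],"jaw": 0},{"xyz": [-0.012,0.001,-0.025],"twist": [0,0,0],"jaw": 0},{"xyz": [-0.017,0.001,-0.025],"twist": [0,0,0],"jaw": 0},{"xyz": [-0.022,0.001,-0.025],"twist": [0,0,0],"jaw": 0}]'

```text
clock: 5.6
tcp_pos: [0.5246, 0.0072, 0.2244]
orientation: [-0.001, 0.752, 0.659, -0.0]
wrist_force: [0.4, 1.9, 0.3]
finger_gap: 0.0001
```

```bash
python3 go.py -.040 -.010 .225;python3 ang.py
```

```text
t 5.6 own [-0.0414  0.0141  0.2244] F own [0.16 1.95 0.34] gap 0.0001020873978806345 q [-0.14  0.22 -0.1   1.26 -0.   -0.01]
shift [-0.0241  0.0016 -0.0006] twist [-0.0014 -0.     -0.0103]
side phase 5.342242120751071 0.82 274 [13  2  0  0  0  0  2  5  0  0  0  0  2  9  0  0  0 18 25 57  0  0  0 13
 40  6  0  0  0 23 51  4  0  0  0  4]
top phase 1.9764634728529247 0.89 77 [ 0  0  0  0  0  0  0  0  0  0  0  0  0  0  0  0  0  0  0  0  0  0  0 21
 32  7  0  0  0  2 15  0  0  0  0  0]
```

Call:
servo_tool --targets '[{"xyz": [-0.005,0.001,0],"twist": [0,0,0],"jaw": 0},{"xyz": [-0.01,0.001,0],"twist": [0,0,0],"jaw": 0},{"xyz": [-0.015,0.001,0],"twist": [0,0,0],"jaw": 0},{"xyz": [-0.02,0.001,0],"twist": [0,0,0],"jaw": 0},{"xyz": [-0.025,0.001,0],"twist": [0,0,0],"jaw": 0},{"xyz": [-0.03,0.001,0],"twist": [0,0,0],"jaw": 0},{"xyz": [-0.027,0.001,-0.03],"twist": [0,0,0],"jaw": 0},{"xyz": [-0.02,0.001,-0.055],"twist": [0,0,0],"jaw": 0},{"xyz": [0.015,0.001,-0.055],"twist": [0,0,0],"jaw": 0},{"xyz": [0.05,0.001,-0.055],"twist": [0,0,0],"jaw": 0},{"xyz": [0.075,0.001,-0.055],"twist": [0,0,0],"jaw": 0},{"xyz": [0.075,0.001,-0.055],"twist": [0,0,0],"jaw": 0}]'

```text
clock: 6.7
tcp_pos: [0.5364, 0.0853, 0.2806]
orientation: [0.0, 0.751, 0.661, 0.001]
wrist_force: [0.3, -0.1, 0.4]
finger_gap: 0.0
```

```bash
python3 go.py -.040 .085 .225;python3 ang.py
```

```text
t 6.7 own [-0.0392  0.093   0.2806] F own [ 0.35 -0.03  0.42] gap 3.042925984597732e-07 q [0.01 0.24 0.07 1.4  0.   0.14]
shift [-0.008  -0.0008  0.0556] twist [ 0.001  -0.0009 -0.0058]
side phase 26.188363003645083 0.83 295 [ 0  3  5  0  0  0  0  1  4 12  0  0  0  1 15 63  0  0  0  0 33 32  0  0
  0 32 39  2  0  0  0 21 31  1  0  0]
top phase 24.440560765461345 0.77 198 [ 0  0  2  2  0  0  0  1  4 16  0  0  0  0 23 34  0  0  0 23 24  2  0  0
  0 33 22  1  0  0  0  7  4  0  0  0]
```

Call:
servo_tool --targets '[{"xyz": [-0.006,-0.001,0.03],"twist": [0,0,0],"jaw": 0},{"xyz": [-0.006,-0.001,0.056],"twist": [0,0,0],"jaw": 0},{"xyz": [-0.008,-0.001,0.056],"twist": [0,0,0],"jaw": 0},{"xyz": [-0.016,-0.001,0.056],"twist": [0,0,0],"jaw": 0},{"xyz": [-0.022,-0.001,0.056],"twist": [0,0,0],"jaw": 0},{"xyz": [-0.027,-0.001,0.056],"twist": [0,0,0],"jaw": 0},{"xyz": [-0.032,-0.001,0.056],"twist": [0,0,0],"jaw": 0},{"xyz": [-0.037,-0.001,0.056],"twist": [0,0,0],"jaw": 0},{"xyz": [-0.042,-0.001,0.056],"twist": [0,0,0],"jaw": 0},{"xyz": [-0.047,-0.001,0.056],"twist": [0,0,0],"jaw": 0},{"xyz": [-0.052,-0.001,0.056],"twist": [0,0,0],"jaw": 0},{"xyz": [-0.057,-0.001,0.056],"twist": [0,0,0],"jaw": 0}]'

```text
clock: 7.8
tcp_pos: [0.53, 0.0329, 0.2372]
orientation: [-0.0, 0.75, 0.661, 0.012]
wrist_force: [-19.0, 29.7, 67.3]
finger_gap: 0.0
```

```bash
python3 go.py -.040 -.016 .225;python3 ang.py
```

```text
t 7.8 own [-0.0392  0.0402  0.2372] F own [-22.44  27.18  67.28] gap 4.007333797666881e-05 q [-0.1   0.21 -0.08  1.27  0.02  0.03]
shift [-0.0564 -0.0007  0.0112] twist [ 0.0152 -0.0177 -0.0048]
side phase -16.638111914793278 0.83 269 [ 0  0  0  1  0  0  0  0  0  2 15  9  0  0  0  7 54 25  0  0  0 11 32  4
  0  0  0 60 18  1  0  0  0 22  7  1]
top phase -21.086459068051507 0.91 96 [ 0  0  0  0  0  0  0  0  0  0  0  0  0  0  0  0  0  0  0  0  0 37 18  1
  0  0  0 24  6  0  0  0  0  6  3  1]
```

Call:
servo_tool --targets '[{"xyz": [0.016,0,-0.015],"twist": [0,0,0],"jaw": 0},{"xyz": [0.03,0,-0.015],"twist": [0,0,0],"jaw": 0},{"xyz": [0.043,0,-0.0],"twist": [0,0,0],"jaw": 0},{"xyz": [0.043,0,0.013],"twist": [0,0,0],"jaw": 0},{"xyz": [0.043,0,0.013],"twist": [0,0,0],"jaw": 0}]'

```text
clock: 8.32
tcp_pos: [0.533, 0.0682, 0.2112]
orientation: [0.0, 0.752, 0.659, -0.0]
wrist_force: [-1.5, 0.0, -0.6]
finger_gap: 0.0002
```

```bash
python3 go.py -.040 .06 .212;python3 ang.py; python3 - <<'E'
from h import *
b=pts(cam("side"));Q=own(b).reshape(-1,3);k=(abs(Q[:,2]-.212)<.006)&(Q[:,0]>0)&(Q[:,0]<.13)&(abs(Q[:,1])<.08)
print(cv2.minAreaRect(Q[k][:,:2].astype(np.float32)))
E
```

```text
t 8.3167 own [-0.0405  0.0756  0.2112] F own [-1.54 -0.16 -0.56] gap 0.00024237937128574526 q [-0.02  0.25 -0.09  1.23 -0.    0.11]
shift [-0.0156  0.0006 -0.0008] twist [ 0.      0.0005 -0.0093]
side phase -15.858670448201634 0.7 282 [ 0  0  0  0  0  0  0  0  0  0 16 11  0 14  8  1 37 45  0  0  0  8 33  4
  0  0  0 54 21  1  0  0  0 14 14  1]
top phase -18.506368976725167 0.82 128 [ 0  0  0  0  0  2  0  0  0  0  0  3  0  0  0  3 13 13  0  0  0 33 19  0
  0  0  0 19 11  0  0  0  0  6  5  1]
((0.04995407909154892, -0.0012275725603103638), (0.11045791208744049, 0.097343310713768), 89.69845581054688)
```

Call:
servo_tool --targets '[{"xyz": [-0.008,0,0],"twist": [0,0,0],"jaw": 0},{"xyz": [-0.016,0,0],"twist": [0,0,0],"jaw": 0},{"xyz": [-0.021,0,-0.001],"twist": [0,0,0],"jaw": 0},{"xyz": [-0.026,0,-0.003],"twist": [0,0,0],"jaw": 0},{"xyz": [-0.031,0,-0.005],"twist": [0,0,0],"jaw": 0},{"xyz": [-0.036,0,-0.007],"twist": [0,0,0],"jaw": 0}]'

```text
clock: 8.97
tcp_pos: [0.5283, 0.0321, 0.2186]
orientation: [-0.0, 0.752, 0.659, 0.0]
wrist_force: [-0.5, 0.8, -0.9]
finger_gap: 0.0001
```

```bash
python3 go.py -.040 -.016 .22;python3 ang.py
```

```text
t 8.9667 own [-0.0408  0.0393  0.2186] F own [-0.56  0.69 -0.88] gap 0.00011706646742537063 q [-0.09  0.23 -0.1   1.24  0.    0.04]
shift [-0.0552  0.0013 -0.0015] twist [ 0.     -0.0003 -0.0102]
side phase -9.47690395840731 0.82 269 [ 0  0  0  0  0  0  0  0  0  0  2 15  1  0  0  3 26 68  8  0  0  0 21 23
  0  0  0  1 67 10  0  0  0  0 20  4]
top phase -13.392265196470698 0.87 97 [ 0  0  0  0  0  0  0  0  0  0  0  0  0  0  0  0  0  0  2  0  0  5 47 12
  0  0  0  1 17  4  0  0  0  0  6  3]
```

Call:
servo_tool --targets '[{"xyz": [-0.005,0.001,-0.001],"twist": [0,0,0],"jaw": 0},{"xyz": [-0.01,0.001,-0.003],"twist": [0,0,0],"jaw": 0},{"xyz": [-0.015,0.001,-0.004],"twist": [0,0,0],"jaw": 0},{"xyz": [-0.02,0.001,-0.005],"twist": [0,0,0],"jaw": 0},{"xyz": [-0.025,0.001,-0.005],"twist": [0,0,0],"jaw": 0},{"xyz": [-0.03,0.001,-0.005],"twist": [0,0,0],"jaw": 0},{"xyz": [-0.035,0.001,-0.005],"twist": [0,0,0],"jaw": 0},{"xyz": [-0.04,0.001,-0.005],"twist": [0,0,0],"jaw": 0},{"xyz": [-0.045,0.001,-0.005],"twist": [0,0,0],"jaw": 0},{"xyz": [-0.05,0.001,-0.005],"twist": [0,0,0],"jaw": 0},{"xyz": [-0.055,0.001,-0.005],"twist": [0,0,0],"jaw": 0},{"xyz": [-0.057,0.001,-0.005],"twist": [0,0,0],"jaw": 0}]'

```text
clock: 10.07
tcp_pos: [0.5218, -0.0247, 0.2233]
orientation: [0.0, 0.752, 0.659, -0.0]
wrist_force: [0.2, 1.8, -0.7]
finger_gap: -0.0001
```

```bash
python3 go.py -.036 .085 .28;python3 ang.py
```

```text
t 10.0667 own [-0.0403 -0.0179  0.2233] F own [-0.04  1.82 -0.72] gap -0.00013199271690462027 q [-0.2   0.21 -0.11  1.25 -0.   -0.07]
shift [ 0.1029  0.0032 -0.0568] twist [ 0.0001  0.0003 -0.0104]
side phase 24.052331147598185 0.85 226 [ 0  0  7  0  0  0  0  0  2  0  0  0  0  0  0  0  0  0  0 24 32 35  0  0
  0 19 51  5  0  0  0  5 43  3  0  0]
top phase 28.915898670251806 0.8 53 [ 0  0  0  0  0  0  0  0  5 27  0  0  0  0  0  0  0  0  0  0  0  0  0  0
  0  2 19  0  0  0  0  0  0  0  0  0]
```

Call:
servo_tool --targets '[{"xyz": [-0.003,0,0.003],"twist": [0,0,0],"jaw": 0},{"xyz": [-0.005,0,0.006],"twist": [0,0,0],"jaw": 0},{"xyz": [-0.007,0,0.009],"twist": [0,0,0],"jaw": 0},{"xyz": [-0.009,0,0.011],"twist": [0,0,0],"jaw": 0},{"xyz": [-0.011,0,0.014],"twist": [0,0,0],"jaw": 0},{"xyz": [-0.013,0,0.016],"twist": [0,0,0],"jaw": 0},{"xyz": [-0.015,0,0.018],"twist": [0,0,0],"jaw": 0}]'

```text
clock: 10.75
tcp_pos: [0.5199, -0.039, 0.205]
orientation: [0.0, 0.752, 0.659, -0.0]
wrist_force: [-0.3, 0.5, 1.8]
finger_gap: 0.0
```

```bash
python3 go.py -.040 -.046 .2;python3 ang.py
```

```text
t 10.75 own [-0.0405 -0.0324  0.205 ] F own [-0.34  0.47  1.85] gap 8.371331136289111e-06 q [-0.23  0.22 -0.14  1.21 -0.   -0.1 ]
shift [-0.0136  0.0006  0.005 ] twist [-0.      0.0002 -0.0098]
side phase -21.258179258297954 0.83 198 [ 0  0  0  0  0  0  0  0  0  0  0  0  0  0  0  0  0  0  0  0 19 35 34  5
  0  0  0 54 22  1  0  0  0 17 11  0]
top phase -9.740924959684687 0.92 70 [ 0  0  0  0  2  5  0  0  0  2 29 32  0  0  0  0  0  0  0  0  0  0  0  0
  0  0  0  0  0  0  0  0  0  0  0  0]
```

Call:
servo_tool --targets '[{"xyz": [-0.0025,0,0.002],"twist": [0,0,0],"jaw": 0},{"xyz": [-0.005,0,0.003],"twist": [0,0,0],"jaw": 0},{"xyz": [-0.0075,0,0.004],"twist": [0,0,0],"jaw": 0},{"xyz": [-0.01,0,0.005],"twist": [0,0,0],"jaw": 0},{"xyz": [-0.0125,0,0.005],"twist": [0,0,0],"jaw": 0},{"xyz": [-0.0135,0,0.005],"twist": [0,0,0],"jaw": 0}]'

```text
clock: 11.35
tcp_pos: [0.518, -0.0525, 0.2002]
orientation: [-0.0, 0.752, 0.659, -0.0]
wrist_force: [0.7, 0.7, 0.9]
finger_gap: 0.0
```

```bash
python3 go.py -.040 -.058 .2;python3 ang.py
```

```text
t 11.35 own [-0.0407 -0.046   0.2002] F own [0.58 0.79 0.91] gap 2.1391768175409024e-05 q [-0.26  0.22 -0.16  1.2  -0.   -0.12]
shift [-0.012   0.0008  0.0002] twist [-0.0002  0.0001 -0.0101]
side phase -11.717333368016165 0.83 188 [ 1  0  0  0  0  0  0  0  0  0  0  0  0  0  0  0  0  0  0  0  0 22 37 31
  2  0  0  0 54 20  1  0  0  0 11  9]
top phase -0.5157435292655107 0.9 92 [ 0  0  0  0  1 10  9  0  0  0  3 32 36  1  0  0  0  0  0  0  0  0  0  0
  0  0  0  0  0  0  0  0  0  0  0  0]
```

Call:
servo_tool --targets '[{"xyz": [-0.002,0,0],"twist": [0,0,0],"jaw": 0},{"xyz": [-0.004,0,0],"twist": [0,0,0],"jaw": 0},{"xyz": [-0.006,0,0],"twist": [0,0,0],"jaw": 0},{"xyz": [-0.006,0,0],"twist": [0,0,0],"jaw": 0},{"xyz": [-0.004,0,-0.04],"twist": [0,0,0],"jaw": 0},{"xyz": [-0.004,0,-0.08],"twist": [0,0,0],"jaw": 0},{"xyz": [-0.004,-0.03,-0.11],"twist": [0,0,0],"jaw": 0},{"xyz": [-0.004,-0.07,-0.11],"twist": [0,0,0],"jaw": 0},{"xyz": [-0.004,-0.11,-0.11],"twist": [0,0,0],"jaw": 0},{"xyz": [-0.004,-0.15,-0.11],"twist": [0,0,0],"jaw": 0}]'

```text
clock: 12.28
tcp_pos: [0.3678, -0.0365, 0.3106]
orientation: [0.001, 0.752, 0.659, 0.0]
wrist_force: [0.5, 0.5, 0.8]
finger_gap: -0.0004
```

```bash
python3 ang.py; python3 go.py -.040 -.052 .2; python3 - <<'E'
from h import *
for n in("side","top"):
    c=cam(n);P=own(pts(c)).reshape(-1,3);C=c["color"].reshape(-1,3)
    k=(P[:,2]>.225)&(P[:,2]<.27)&(abs(P[:,1])<.06)&(P[:,0]>-.08)&(P[:,0]<-.03)
    print(n,k.sum())
    for z in np.arange(.225,.265,.005):
        q=P[k&(abs(P[:,2]-z)<.0025)&(P[:,0]<-.05)];p=P[k&(abs(P[:,2]-z)<.0025)&(P[:,0]>-.05)]
        if len(q)and len(p):print(z.round(3),"tube/clip y",np.median(q[:,1]).round(4),"paddle y",p[:,1].min().round(4),p[:,1].max().round(4))
    k2=k&(C.max(1)<70);print("cap",P[k2].mean(0).round(4),k2.sum())
b=cam("side");c=cam("top")
cv2.imwrite("pics/h.png",np.hstack([cv2.resize(b["color"][130:250,230:350],(400,400)),cv2.resize(c["color"][130:210,215:295],(400,400),interpolation=2)])[:,:,::-1])
E
```

```text
side phase -3.2322772005936287 0.83 275 [ 2  0  0  0  0  1  2  0  0  0  0  8 30  0  0  0  1 24 58  0  0  0  9 35
  8  0  0  0 19 55  4  0  0  0  5 14]
top phase -2.624470730854136 0.79 191 [ 0  0  0  0  0  8 14  0  0  0  0 14 50  2  0  0  0 19 10  0  0  0 24 27
  3  0  0  0  6  9  2  0  0  0  1  2]
t 12.3833 own [-0.1962 -0.0476  0.3107] F own [ 0.05 -0.46  0.21] gap 0.00016930892332727934 q [-0.32 -0.11 -0.24  1.44 -0.   -0.18]
shift [-0.0028  0.1565  0.1104] twist [-0.0018  0.0005 -0.0101]
side 146
0.225 tube/clip y -0.0005 paddle y -0.0047 -0.0034
0.23 tube/clip y -0.0032 paddle y -0.0065 0.0022
0.235 tube/clip y -0.0028 paddle y -0.0055 0.0002
0.24 tube/clip y -0.0006 paddle y -0.0049 0.0009
0.245 tube/clip y 0.0003 paddle y -0.003 0.0114
0.25 tube/clip y 0.0007 paddle y 0.0013 0.0089
cap [-0.0579  0.0021  0.2518] 55
top 71
0.23 tube/clip y 0.0048 paddle y -0.0041 -0.0041
0.235 tube/clip y -0.0024 paddle y 0.0156 0.0156
0.24 tube/clip y -0.0013 paddle y -0.0038 0.0151
0.245 tube/clip y 0.002 paddle y -0.0037 0.0127
0.25 tube/clip y 0.0013 paddle y 0.0019 0.0092
0.255 tube/clip y 0.0065 paddle y 0.0068 0.0068
cap [-0.0641  0.0037  0.2573] 3
```

View pics/h.png

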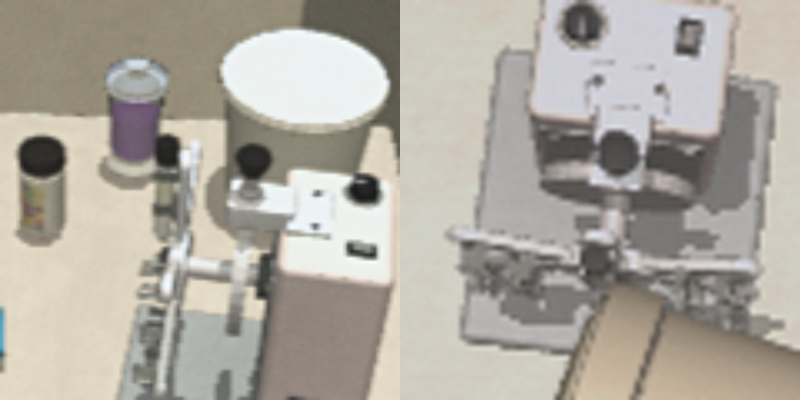

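The tube is nearly upright, at about -3° by both cameras, with the cap at (168,150) in the left view. That's inside the notch's capture range, so I'll go to the knob.

Call:
servo_tool --targets '[{"xyz": [0.01,0.04,0],"twist": [0,0,-0.01],"jaw": 0},{"xyz": [0.02,0.08,0],"twist": [0,0,-0.01],"jaw": 0},{"xyz": [0.03,0.12,0],"twist": [0,0,-0.01],"jaw": 0},{"xyz": [0.04,0.16,0],"twist": [0,0,-0.01],"jaw": 0},{"xyz": [0.048,0.196,0.0],"twist": [0,0,-0.01],"jaw": 0},{"xyz": [0.048,0.196,0.02],"twist": [0,0,-0.01],"jaw": 0},{"xyz": [0.048,0.196,0.035],"twist": [0,0,-0.01],"jaw": 0},{"xyz": [0.048,0.196,0.043],"twist": [0,0,-0.01],"jaw": 0},{"xyz": [0.048,0.196,0.047],"twist": [0,0,-0.01],"jaw": 0},{"xyz": [0.048,0.196,0.051],"twist": [0,0,-0.01],"jaw": 0}]'

```text
clock: 13.42
tcp_pos: [0.5698, -0.0146, 0.2587]
orientation: [-0.0, 0.749, 0.663, -0.0]
wrist_force: [-0.5, 0.3, 2.4]
finger_gap: 0.0003
```

```bash
python3 go.py 0 0 .248
```

```text
t 13.4167 own [ 0.0061 -0.0021  0.2587] F own [-0.55  0.24  2.41] gap 0.0003196569867585893 q [-0.17  0.3   0.09  1.37 -0.   -0.04]
shift [ 0.0021 -0.0061  0.0107] twist [-0.0008 -0.      0.0003]
```

Call:
servo_tool --targets '[{"xyz": [0.002,-0.003,-0.006],"twist": [0,0,0],"jaw": 0},{"xyz": [0.002,-0.006,-0.006],"twist": [0,0,0],"jaw": 0},{"xyz": [0.002,-0.006,0.0],"twist": [0,0,0],"jaw": 0},{"xyz": [0.002,-0.006,0.002],"twist": [0,0,0],"jaw": 0},{"xyz": [0.002,-0.006,0.004],"twist": [0,0,0],"jaw": 0},{"xyz": [0.002,-0.006,0.006],"twist": [0,0,0],"jaw": 0},{"xyz": [0.002,-0.006,0.006],"twist": [0,0,0],"jaw": 0}]'

```text
clock: 14.0
tcp_pos: [0.5639, -0.0119, 0.2532]
orientation: [0.0, 0.749, 0.663, 0.0]
wrist_force: [-0.3, 1.0, 0.4]
finger_gap: -0.0001
```

```bash
python3 go.py 0 0 .248
```

```text
t 14.0 own [-1.000e-04 -1.000e-04  2.532e-01] F own [-0.46  0.91  0.37] gap -5.4475531298796485e-05 q [-0.16  0.29  0.06  1.35 -0.   -0.04]
shift [0.0001 0.0001 0.0052] twist [0.0004 0.     0.0001]
```

Call:
servo_tool --targets '[{"xyz": [0,0,0.002],"twist": [0,0,0],"jaw": 0},{"xyz": [0,0,0.004],"twist": [0,0,0],"jaw": 0},{"xyz": [0,0,0.006],"twist": [0,0,0],"jaw": 0},{"xyz": [0,0,0.008],"twist": [0,0,0],"jaw": 0},{"xyz": [0,0,0.009],"twist": [0,0,0],"jaw": 0},{"xyz": [0,0,0.009],"twist": [0,0,0],"jaw": 0}]'

```text
clock: 14.5
tcp_pos: [0.5643, -0.0119, 0.2475]
orientation: [0.002, 0.749, 0.663, 0.001]
wrist_force: [-5.3, 0.3, 18.1]
finger_gap: 0.0003
```

```bash
python3 go.py 0 0 .248
```

```text
t 14.5 own [ 3.000e-04 -1.000e-04  2.475e-01] F own [-5.34 -0.33 18.15] gap 0.00027596010964754496 q [-0.16  0.29  0.05  1.33 -0.   -0.04]
shift [ 0.0001 -0.0003 -0.0005] twist [0.0042 0.0004 0.0004]
```

The pin is at the bottom: z=0.2475 with an 18 N reaction. I'll retreat up and away, then check.

Call:
servo_tool --targets '[{"xyz": [0,0,-0.01],"twist": [0,0,0],"jaw": 0},{"xyz": [0,0,-0.045],"twist": [0,0,0],"jaw": 0},{"xyz": [0,0,-0.08],"twist": [0,0,0],"jaw": 0},{"xyz": [0,-0.04,-0.09],"twist": [0,0,0],"jaw": 0},{"xyz": [0,-0.08,-0.09],"twist": [0,0,0],"jaw": 0},{"xyz": [0,-0.12,-0.09],"twist": [0,0,0],"jaw": 0},{"xyz": [0,-0.16,-0.09],"twist": [0,0,0],"jaw": 0},{"xyz": [0,-0.2,-0.09],"twist": [0,0,0],"jaw": 0},{"xyz": [0,-0.2,-0.09],"twist": [0,0,0],"jaw": 0},{"xyz": [0,-0.2,-0.09],"twist": [0,0,0],"jaw": 0}]'

```text
clock: 15.33
tcp_pos: [0.3636, 0.0128, 0.3346]
orientation: [0.0, 0.749, 0.663, 0.0]
wrist_force: [0.8, -0.8, 0.0]
finger_gap: 0.0002
```

```bash
python3 go.py; python3 ang.py; python3 - <<'E'
from h import *
for n in("side","top"):
    c=cam(n);P=own(pts(c)).reshape(-1,3);C=c["color"].reshape(-1,3)
    k=(C.max(1)<70)&(P[:,2]>.225)&(P[:,2]<.27)&(abs(P[:,1])<.03);q=P[k&(abs(P[:,0])<.016)]
    print(n,"knob",q.mean(0).round(4),np.percentile(q[:,2],95).round(4));q=P[k&(P[:,0]<-.045)&(P[:,0]>-.08)];print("cap",q.mean(0).round(4))
    if n=="side": b=c
cv2.imwrite("pics/i.png",cv2.resize(b["color"][130:270,190:370],(720,560))[:,:,::-1])
d=np.load("d.npz")["b"];B=own(pts(cam("top")))
for P in(own(d),B):
    k=(abs(P[...,2]-.212)<.006)&(P[...,0]>.0)&(P[...,0]<.13)&(abs(P[...,1])<.08);print(cv2.minAreaRect(P[k][:,:2].astype(np.float32)))
E
```

```text
t 15.3333 own [-0.2019  0.      0.3346] F own [ 0.92 -0.73  0.05] gap 0.00019511374345364057 q [-0.19 -0.11 -0.18  1.5  -0.   -0.06]
side phase -1.8818380078196488 0.83 270 [ 4  0  0  0  0  1  2  0  0  0  0  6 33  0  0  0  0 16 65  0  0  0  4 35
 10  0  0  0 11 61  3  0  0  0  0 19]
top phase -2.0341989409432153 0.78 191 [ 0  0  0  0  0  6 13  0  0  0  0 15 52  1  0  0  0 15 11  0  0  0 20 34
  6  0  0  0  6  8  2  0  0  0  0  2]
side knob [ 2.000e-04 -3.200e-03  2.439e-01] 0.2474
cap [-0.0582 -0.0005  0.2519]
top knob [-1.090e-02  2.000e-04  2.454e-01] 0.2454
cap [-0.0647  0.0054  0.2596]
((0.05528310313820839, 0.0007896199822425842), (0.10958509892225266, 0.08999590575695038), 88.47447204589844)
((0.05070146173238754, -1.7736107110977173e-05), (0.10884871333837509, 0.09967219829559326), 89.7854995727539)
```

View pics/i.png

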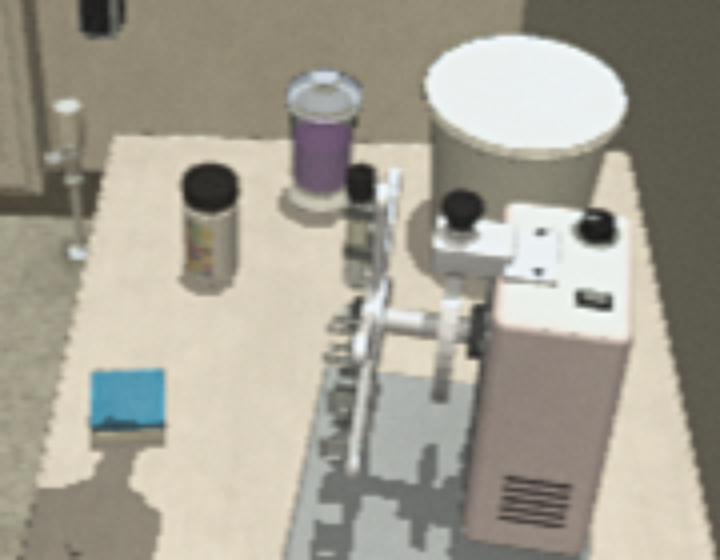

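The tube is upright with its cap at (360,185), the knob is low on the bracket at (463,210), and the bystanders are in place. Handing in.

```bash
python3 -c "
from workcell import env
print(env.hand_in())"
```

```text
the job is handed in; nothing more can be done
None
```

The tube now stands upright with its cap on top, and the parking pin is fully down, locking the wheel. I handed in at about 15.5 s. I turned the wheel clockwise with the shut fingertips, pushing only on paddle edges and ends, and never pushed the tube or the tube's own paddle.

**Last checks:**
- **Pin:** it went past the 2 mm rim stop and stopped at z ≈ 0.2475 m with an 18 N reaction. After I moved away, the side camera read the knob top at 0.247 m.
- **Tube:** the cap showed within about 0.5 mm of centre in the side view. The phase estimate still read about -2° in both cameras, which I take to be camera bias because the pin is fully in the notch. The top view put the cap about 5 mm off centre.
- **Surroundings:** in the final side view the jar and strip pot stand where they were. I did not check the dropper bottle again.
- **Rotator:** the housing outline matches its starting place to a few mm and about 1.3°, which is near the measurement noise. I can't rule out a slight shift.

**What went less well:** two of the early sweeps pressed hard on a paddle's end before I backed off. One peaked at about 31 N when the gripper's knuckle rested on a paddle end. The other reached about 76 N when the fingertip wedged on a rounded end. Both stayed under the 120 N wrist limit. The later pushes needed about 2 N.

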